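Reset the tripped breaker under the touch-latch cover

TASK

A breaker has tripped in the grey distribution box on the bench: press the round rubber pad at the near edge of its flush cover so that the catch lets go and the cover springs ajar, push the cover up and over with your fingertips until it stands open by itself, then push the handle of the one breaker that is off (leaning toward the front) over to on. Leave the cover standing open, the other two breakers on, and the tools lying around where they are. It is all pressing and pushing with the fingertips; pick nothing up.

Things in the scene. Friction and masses are not known exactly. Their poses are not given: they have to be found in the camera images.
- box: grey distribution box fixed on the table, 210 (x) x 250 (y) x 110 mm high; origin at the centre of its underside, z up, its front (two black capped sockets) faces -x. Its top is a rim round a flush cover; under the cover is a bay, open from x = -78 to +78 mm and y = -104 to +104 mm, whose floor is 80 mm above the table. The breakers stand in the bay, handle pivots at x = +12 mm, z = 82 mm.
- cover (a joint): hinge of the cover, rad: 0 = shut and latched, flush with the rim; positive opens it, its near edge rising. A touch catch under the near edge lets go when the pad is pressed about 4.5 mm below flush (about 7 N; it can go 6 mm down) and let up again; a spring ejector then lifts the cover to about 0.69 and carries it no further. Between 0.69 and 1.57 it falls back to 0.69 when let go; past 1.57 it leans back by its own weight to the stop at 1.92.
- cover_pad (a point): centre of the round black rubber finger pad (31 mm across, 1 mm proud) on top of the cover, 18 mm behind the middle of its near edge, 140 mm from the hinge line; moves with the cover
- cover_edge (a point): middle of the cover's near (free) edge; the cover is 204 mm wide and 4 mm thick, this point is 158 mm from the hinge line; the striker of the catch, 15 mm wide, hangs 22 mm down from its underside 10 mm behind this point, so the cover is best pushed up some 50 mm to either side of it
- cover_hinge (a point): point of the hinge line in the middle of the cover's width, fixed to the box 82 mm behind its centre and 108 mm above the table; the hinge runs along the box's y
- breaker_a_handle (a joint): handle of breaker a, rad: 0 = off (tripped, leaning 0.6 rad from upright toward the box's front), 1.2 = on (leaning 0.6 rad away from the front). It snaps over by itself past about 0.65 and holds at either end; about 3 N at its tip moves it.
- breaker_a_tip (a point): top of breaker a's black handle (27 mm wide along the box's y, 6 mm thick), 20 mm from its pivot; the breaker's white face is about 14 mm below this point and is free of obstacles toward the front. The handle swings in the box's x-z plane. The three breakers stand side by side, 54 mm apart along the box's y, in an order that changes from start to start; one starts off, two on.
- breaker_b_handle (a joint): handle of breaker b, rad: 0 = off (tripped, leaning 0.6 rad from upright toward the box's front), 1.2 = on (leaning 0.6 rad away from the front). It snaps over by itself past about 0.65 and holds at either end; about 3 N at its tip moves it.
- breaker_b_tip (a point): top of breaker b's black handle (27 mm wide along the box's y, 6 mm thick), 20 mm from its pivot; the breaker's white face is about 14 mm below this point and is free of obstacles toward the front. The handle swings in the box's x-z plane. The three breakers stand side by side, 54 mm apart along the box's y, in an order that changes from start to start; one starts off, two on.
- breaker_c_handle (a joint): handle of breaker c, rad: 0 = off (tripped, leaning 0.6 rad from upright toward the box's front), 1.2 = on (leaning 0.6 rad away from the front). It snaps over by itself past about 0.65 and holds at either end; about 3 N at its tip moves it.
- breaker_c_tip (a point): top of breaker c's black handle (27 mm wide along the box's y, 6 mm thick), 20 mm from its pivot; the breaker's white face is about 14 mm below this point and is free of obstacles toward the front. The handle swings in the box's x-z plane. The three breakers stand side by side, 54 mm apart along the box's y, in an order that changes from start to start; one starts off, two on.
- driver_red: screwdriver with a red handle, 198 mm long, loose on the table in front of the box; origin under its centre
- battery_1: small round battery cell, 15 x 50 mm, loose in front of the box; origin under its centre
- tape_2: small roll of dark tape, 53 mm across, 19 mm high, loose near the box's front right corner; origin under its centre

How it is judged:
By the outcome, as a careful person would: the job done as asked, in the order asked, and still so for the second after the job is handed in, with the robot touching nothing.
It also fails if it takes over 45 s, if anything falls off the work surface, if the arm or the gripper's body presses on something with over 40 N, if the wrist force passes 120 N, or if a joint passes its speed limit or range.

ROBOT

A 7-joint arm with a two-finger parallel gripper is mounted at the origin on a cart in front of the work surface, level with it; the furniture and walls round the work are solid. World frame = base frame: x ahead of the robot, y to its left, z up, the work surface at z = 0. Lengths are in m, angles in rad, forces in N, time in s.
With the tool pointing down it reaches from about 0.425 to 0.925 m from the base axis. Payload 6.8 kg.
Tool frame: the origin (TCP) lies midway between the tips of the shut fingers; the grasp point (between the pads) lies 19 mm behind it; z points along the fingers, y is the direction in which the jaws open and shut (so a half turn about z gives the same grasp; the last joint's range is limited). The gripper opens to 85 mm and grips with 20 to 120 N. Pads are 22 mm wide; open, the fingers measure 114 mm over their backs; the gripper's body (76 mm by 85 mm) begins 54 mm behind the grasp point. The pads swing forward as they close: fully open they stand 13 mm farther back than shut.
Start: joints at [1.181, 0.477, 0.022, 1.555, -0.011, 1.109, -0.083], TCP at [0.188, -0.648, 0.231] pointing down, gripper open.
Joint ranges: [-2.96, 2.96], [-0.34, 2.1], [-1.41, 1.46], [0.24, 2.44], [-1.37, 4.51], [0.17, 1.92], [-2.96, 2.96]. Speed limits (rad/s): [2.39, 2.39, 3.14, 3.14, 3.14, 3.14, 3.14].

INTERFACE

Orientations are given as [roll, pitch, yaw] about the fixed x, y, z axes, in that order (R = Rz(yaw) Ry(pitch) Rx(roll)).
In Python, from station import * gives the robot as it stands. Calls block until the motion is done:
- movep(position, orientation): joint-space move of the TCP to a pose.
- move_straight(position, rotation=None, speed=0.15, stop_force=None): straight line of the TCP; rotation=None keeps the orientation; speed is the mean speed in m/s. With stop_force (N) it stops when the force on the tool has changed by that much, and returns True; else False.
- goto_joints(angles): joint-space move.
- release() and close_gripper(newtons=None): open the fingers fully, or close them until they stop; newtons is the grip in N (None keeps the last).
- sleep(seconds).
- ik(position, orientation): joint angles nearest the present ones, or None.
- snapshot(name): name is "scene" or "top" or "wrist"; returns a dict with "pixels" (384x512x3 uint8, red, green, blue), "fx", "fy", "cx", "cy" (pixels), "world_to_cam" (4x4, takes a point from world to camera coordinates). Camera axes: x right, y up, looking along -z (the intrinsics and any distortion apply to the point x, -y, -z); pixel columns grow to the right and rows downward; lengths in m; the calibration is good to about 2 mm. A picture is of the moment at which its call begins. There is no depth.
A pose or a line that the arm cannot do raises Unreachable and nothing moves.
- job_done(): hands the job in, once; it reports no verdict.
Readings, each from a call of its own:
- get_time_s(): time.
- get_qpos(): joint angles.
- get_joint_velocities(): joint speeds.
- get_joint_torque(): joint torques, N m.
- get_eef_pos(): TCP position.
- get_ee_rot(): TCP orientation.
- get_contact_force(): force on the tool from outside, world axes, zero at the start.
- get_wrist_torque(): the same for the moment, N m.
- get_gripper_width(): finger opening in m.
Only numpy, scipy, OpenCV 4.12 (cv2) and the standard library are available. Lean on these libraries where they do the work, as an engineer would, in place of code of your own. Each camera call takes 0.05 s, during which the arm holds its last target.

## Working session

There is one attempt and no reset: what is moved stays moved. The work goes in short steps, each a Python script; the robot and the scene stay as the last script left them, time stands still between calls to the robot, and variables do not carry over. Pictures are saved under pics/ and viewed, and the job is handed in when it is done.

```bash
mkdir -p pics; ls
python3 - <<'E'
from station import *
import cv2,numpy as np
for n in ["scene","top","wrist"]:
    s=snapshot(n); cv2.imwrite(f"pics/{n}0.png",s["pixels"][:,:,::-1]); print(n,s["fx"],s["fy"],s["cx"],s["cy"],s["world_to_cam"].round(4).tolist(),[k for k in s])
print(get_time_s(),get_eef_pos(),get_ee_rot(),get_contact_force())
E
```

```text
pics
scene 387.75035709527015 387.75035709527015 248.37721736804443 187.18906014286733 [[-0.8427, -0.5383, -0.0123, 0.3262], [0.2415, -0.3982, 0.8849, -0.2776], [-0.4812, 0.7427, 0.4656, -0.5218], [0.0, 0.0, 0.0, 1.0]] ['pixels', 'fx', 'fy', 'cx', 'cy', 'world_to_cam']
top 400.9944630828162 400.9944630828162 253.3780857427415 192.0236534791425 [[0.0079, -1.0, -0.0043, -0.1807], [0.9947, 0.0074, 0.103, -0.5207], [-0.103, -0.0051, 0.9947, -0.9038], [0.0, 0.0, 0.0, 1.0]] ['pixels', 'fx', 'fy', 'cx', 'cy', 'world_to_cam']
wrist 284.749549368784 284.749549368784 253.81460002794833 190.1462481423742 [[0.2784, -0.9605, -0.0012, -0.6752], [0.9089, 0.2638, -0.323, 0.0422], [0.3105, 0.0888, 0.9464, -0.3811], [0.0, 0.0, 0.0, 1.0]] ['pixels', 'fx', 'fy', 'cx', 'cy', 'world_to_cam']
0.15 [ 0.18754224 -0.64794333  0.23054916] [-3.14015497e+00  1.20218597e-04  2.81772089e-01] [-0.14270999  0.3159743  -0.22606119]
```

View pics/scene0.png

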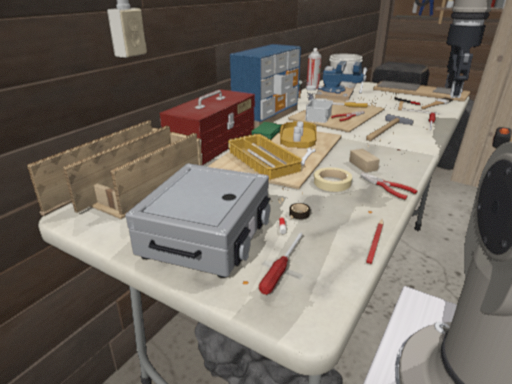

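View pics/top0.png

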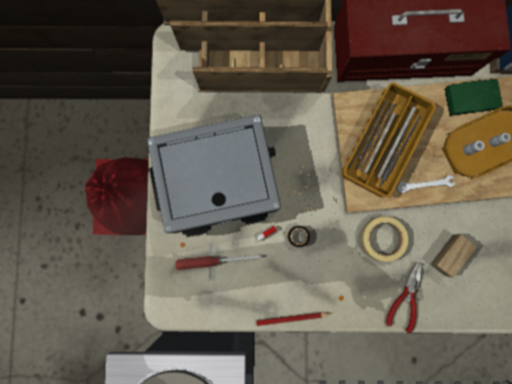

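View pics/wrist0.png

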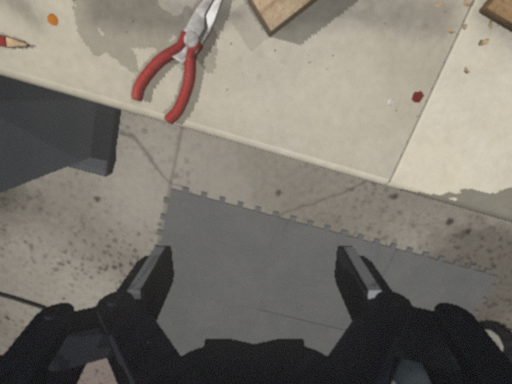

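```bash
cat > h.py <<'E'
import numpy as np,cv2
def ray(s,u,v):
    W=np.array(s["world_to_cam"]);R=W[:3,:3];t=W[:3,3]
    d=np.array([(u-s["cx"])/s["fx"],-(v-s["cy"])/s["fy"],-1.0])
    return -R.T@t,R.T@d
def onz(s,u,v,z):
    o,d=ray(s,u,v);return o+d*(z-o[2])/d[2]
def proj(s,p):
    W=np.array(s["world_to_cam"]);c=W[:3,:3]@np.array(p)+W[:3,3]
    return np.array([s["cx"]+s["fx"]*c[0]/-c[2],s["cy"]-s["fy"]*c[1]/-c[2]])
def save(s,n,crop=None,k=1):
    im=s["pixels"][:,:,::-1]
    if crop: x0,y0,x1,y1=crop; im=im[y0:y1,x0:x1]
    cv2.imwrite(f"pics/{n}.png",cv2.resize(im,None,fx=k,fy=k,interpolation=cv2.INTER_CUBIC))
E
python3 - <<'E'
from station import *
from h import *
t=snapshot("top"); save(t,"top1",(140,100,300,250),4)
s=snapshot("scene"); save(s,"scene1",(120,150,320,300),4)
for n,im,roi,z in(("top",t,(205,185,232,212),.111),("scene",s,(215,188,245,205),.111)):
    g=cv2.cvtColor(im["pixels"],cv2.COLOR_RGB2GRAY)
    x0,y0,x1,y1=roi; m=(g[y0:y1,x0:x1]<70).astype(np.uint8)
    M=cv2.moments(m,True); u,v=M["m10"]/M["m00"]+x0,M["m01"]/M["m00"]+y0
    print(n,u,v,M["m00"],onz(im,u,v,z))
E
```

```text
top 218.23809523809524 198.94557823129253 147.0 [ 0.49812833 -0.10329714  0.111     ]
scene 228.41176470588235 196.90196078431373 51.0 [ 0.49699898 -0.09970895  0.111     ]
```

View pics/top1.png

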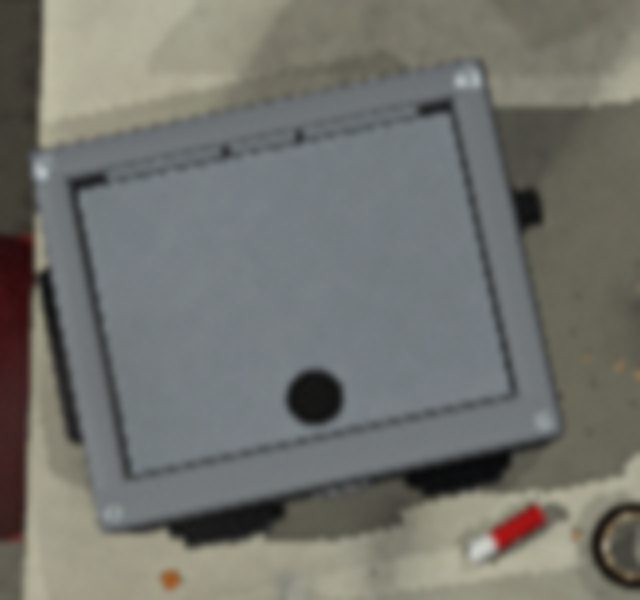

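View pics/scene1.png

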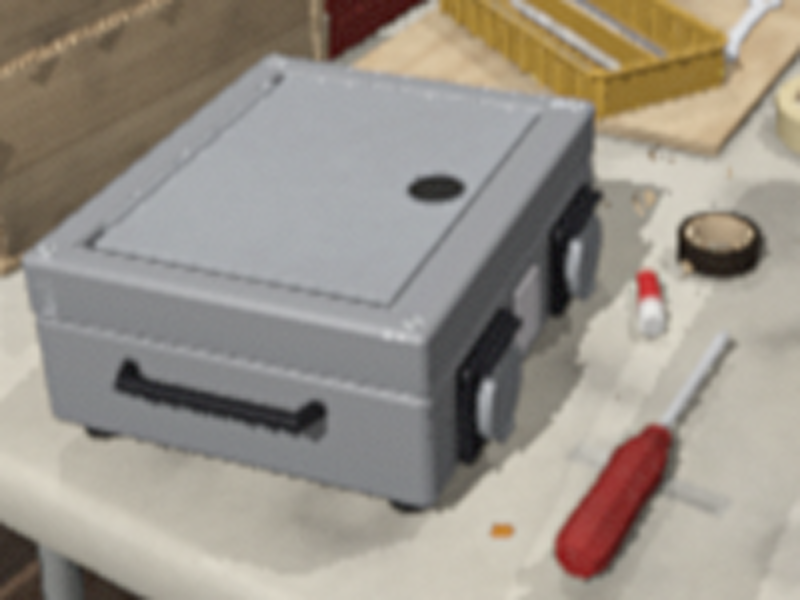

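Run:
```python
from station import *
from h import *
t=snapshot("top");s=snapshot("scene")
c=[onz(t,140+a/4,100+b/4,.11)[:2] for a,b in((105,528),(560,432),(482,62),(33,155))]
c=np.array(c);print(c)
print([np.linalg.norm(c[i]-c[i-1]) for i in range(4)], c.mean(0))
# cover outline corners: near-left, near-right
n=np.array([onz(t,140+a/4,100+b/4,.11)[:2] for a,b in((130,477),(516,393))]);print(n,n.mean(0))
y1=np.arctan2(*( (c[0]-c[1])*[-1,1]));y2=np.arctan2(*((c[2]-c[1]+c[3]-c[0])[::-1]));print(y1,y2)
c2=np.array([onz(s,120+a/4,150+b/4,.11)[:2] for a,b in((430,335),(595,102),(272,57),(27,252))]);print(c2,c2.mean(0))
yaw=(y1+y2)/2
X=np.array([np.cos(yaw),np.sin(yaw)]);print("box centre from pad",np.array([.498,-.103])+X*.058)
for p in([.498,-.103,.2],[.498,-.103,.105]): print(ik(p,[np.pi,0,yaw]))
```

```text
[[ 0.42803382  0.0043728 ]
 [ 0.48010041 -0.23336403]
 [ 0.67918781 -0.19117547]
 [ 0.62650499  0.04900364]]
[np.float64(0.20342742964580462), np.float64(0.24337159082544907), np.float64(0.20350839624605252), np.float64(0.2458891693400798)] [ 0.55345676 -0.09279077]
[[ 0.45474742 -0.00794364]
 [ 0.50049174 -0.21017214]] [ 0.47761958 -0.10905789]
0.21560522703302915 0.21500588223176995
[[ 0.42407741  0.00653898]
 [ 0.47743838 -0.22895488]
 [ 0.67371617 -0.18220978]
 [ 0.62681873  0.05035198]] [ 0.55051267 -0.08856842]
box centre from pad [ 0.55466085 -0.09060854]
[ 0.40122996  0.26501042 -0.37411811  1.96082132  0.1190951   0.93672324
 -1.38722103]
[ 0.33239824  0.39167605 -0.30404248  2.04401371  0.17230282  0.72959945
 -1.43436616]
```

```bash
cat >> h.py <<'E'
YAW=0.2155; C=np.array([0.554,-0.0905])
def B(x,y,z):
    c,s=np.cos(YAW),np.sin(YAW); return [C[0]+c*x-s*y,C[1]+s*x+c*y,z]
ROT=[np.pi,0,YAW]
E
python3 - <<'E'
from station import *
from h import *
close_gripper(20)
movep(B(-58,0,0)[:2]+[.2] if 0 else B(-.058,0,.22),ROT)
print(get_time_s(),get_eef_pos(),get_contact_force())
move_straight(B(-.058,0,.125),speed=.12)
save(snapshot("wrist"),"w1"); save(snapshot("scene"),"s1",(120,100,376,292),3)
print(get_time_s(),get_eef_pos(),get_contact_force())
E
```

```text
3.3583 [ 0.49730982 -0.10395893  0.21995683] [-0.26362619 -0.11566049  0.37228279]
4.4 [ 0.49802496 -0.10298916  0.1258561 ] [ 1.39651466 -1.27010216 -0.7229699 ]
```

View pics/w1.png

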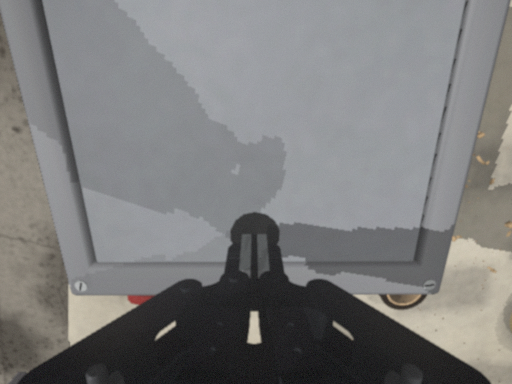

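View pics/s1.png

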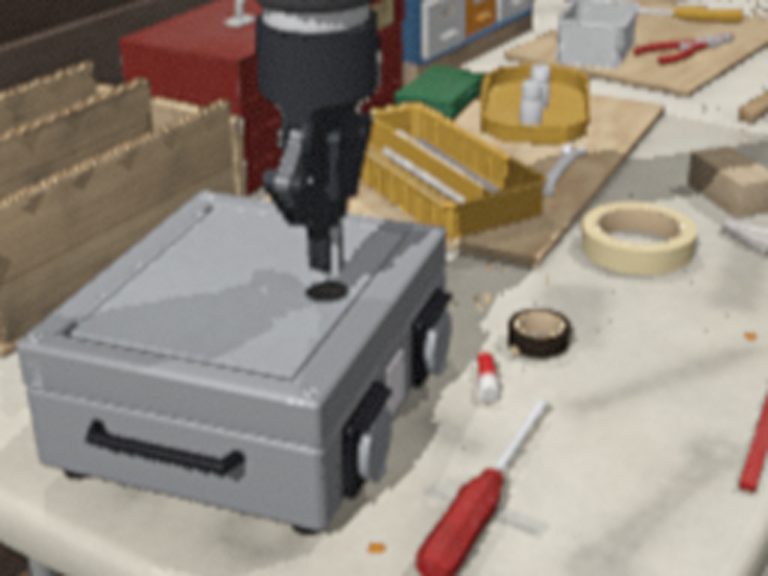

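The fingertips sit right above the black pad (wrist image pad at ~(255,233), fingers at ~(253,250)). Pressing now.

Run:
```python
from station import *
from h import *
r=move_straight(B(-.058,0,.103),speed=.02,stop_force=18)
print(r,get_time_s(),get_eef_pos(),get_contact_force())
move_straight(B(-.058,0,.26),speed=.2)
print(get_time_s(),get_contact_force())
move_straight(B(-.13,.05,.26),speed=.2)
save(snapshot("wrist"),"w2"); save(snapshot("scene"),"s2",(120,100,376,292),3)
print(get_time_s(),get_eef_pos(),get_contact_force())
```

```text
False 5.65 [ 0.49733869 -0.10294671  0.10375182] [-4.12685597  0.04796519 12.07664004]
6.5833 [-0.07044708  0.00758998 -0.87997625]
7.275 [ 0.41752072 -0.06991026  0.25995961] [ 0.0083657  -0.39759751  0.03192682]
```

View pics/w2.png

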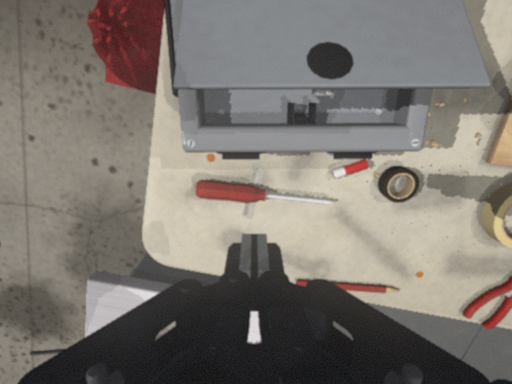

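View pics/s2.png

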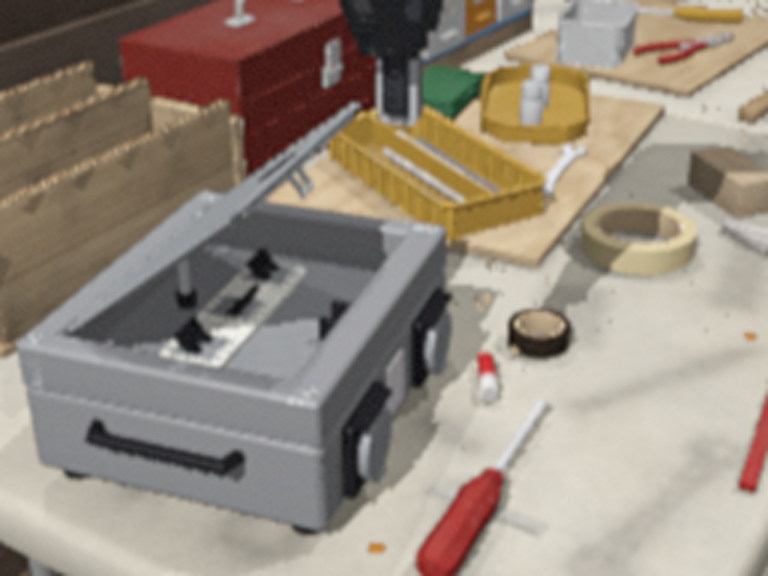

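Run:
```python
from station import *
from h import *
move_straight(B(-.09,.05,.187),speed=.2)
for th in [.69,.85,1.0,1.15,1.3,1.45,1.57,1.68,1.76]:
    p=B(.082-.158*np.cos(th)-.009,.05,.108+.158*np.sin(th)-.022)
    r=move_straight(p,speed=.1,stop_force=25)
    print(th,r,get_eef_pos()-p,get_contact_force())
    if r: break
print(get_time_s())
save(snapshot("wrist"),"w3"); save(snapshot("scene"),"s3",(120,100,376,292),3)
```

```text
0.69 True [-0.00568279 -0.00149869  0.00063289] [-5.13777243 -1.12196955  4.43488094]
8.25
```

View pics/s3.png

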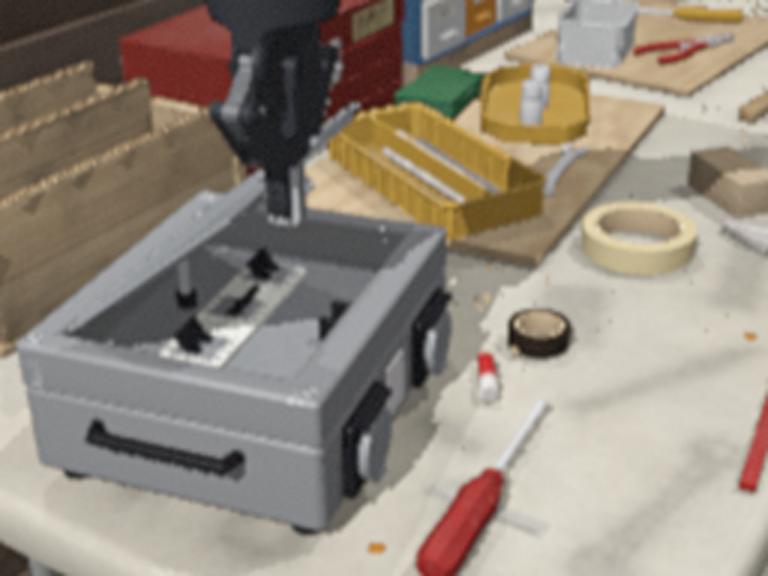

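View pics/w3.png

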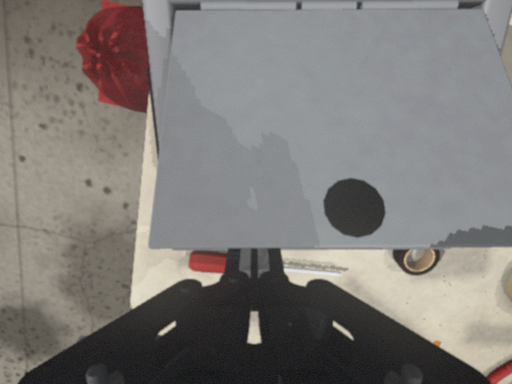

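Run:
```python
from station import *
from h import *
for th in [.75,.9,1.05,1.2,1.35,1.5,1.6,1.7,1.76]:
    p=B(.082-.158*np.cos(th)-.011,.05,.108+.158*np.sin(th)-.022)
    r=move_straight(p,speed=.06,stop_force=40)
    print(th,r,(get_eef_pos()-p).round(4),get_contact_force().round(1))
    if r: break
print(get_time_s())
save(snapshot("wrist"),"w4"); save(snapshot("scene"),"s4",(120,100,376,292),3)
```

```text
0.75 False [-0.004  -0.0011  0.0005] [-17.4  -1.6  14. ]
0.9 False [ 0.0003 -0.      0.0003] [-2.  -0.7  1.7]
1.05 False [ 0.0003  0.0002 -0.    ] [-0.2  0.   0.8]
1.2 False [ 0.0002  0.0001 -0.    ] [-0.5 -0.8 -0.5]
1.35 False [ 0.0002  0.0002 -0.0001] [ 0.1 -0.4  0.1]
1.5 False [ 0.0002  0.0002 -0.0002] [ 0.3  0.  -1.1]
1.6 False [ 0.0003  0.0002 -0.0001] [-0.7  0.4 -0.4]
1.7 False [ 0.0002  0.0003 -0.0002] [ 0.8  0.3 -0. ]
1.76 False [ 0.0002  0.0002 -0.0002] [ 0.5 -1.1  0.8]
12.5583
```

View pics/s4.png

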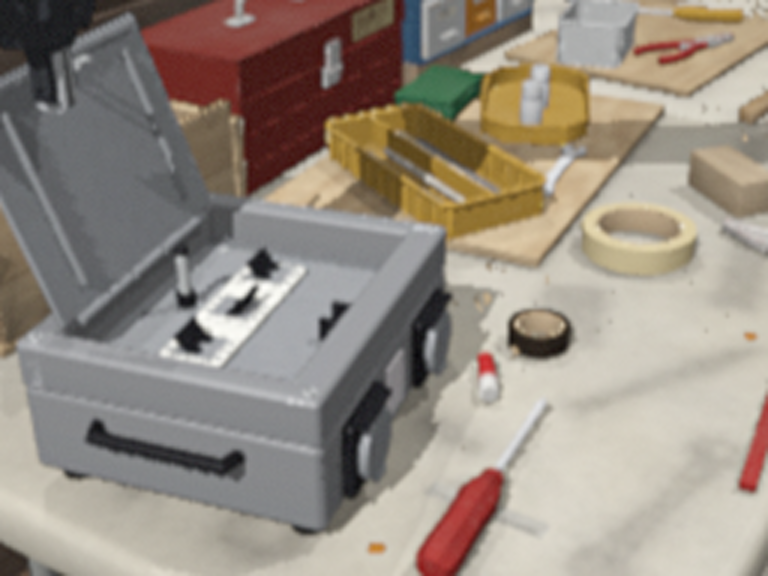

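View pics/w4.png

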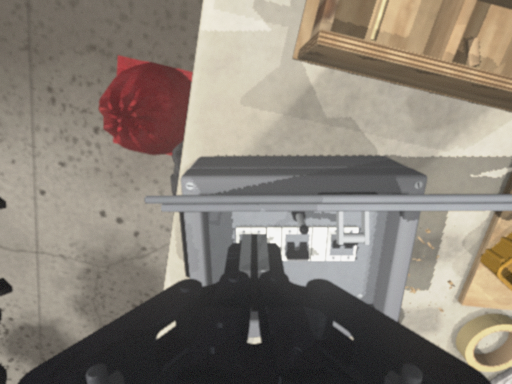

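Run:
```python
from station import *
from h import *
move_straight(B(-.09,.0,.25),speed=.2)
w=snapshot("wrist");t=snapshot("top")
save(w,"w5"); save(snapshot("scene"),"s5",(120,150,270,260),5);save(t,"t5",(140,60,300,250),3.1)
print(get_time_s())
for y in(-.054,0,.054): print(y,[(proj(t,B(x,y,.0985)).round(1),proj(w,B(x,y,.0985)).round(1)) for x in(.0007,.0233)])
```

```text
13.9417
-0.054 [(array([237.8, 168.1]), array([309.1,  85.5])), (array([235.7, 157.9]), array([310.6,  60. ]))]
0 [(array([213.2, 173.2]), array([253.4,  85.4])), (array([211.1, 163.1]), array([253.4,  59.9]))]
0.054 [(array([188.6, 178.3]), array([197.8,  85.4])), (array([186.6, 168.2]), array([196.2,  59.9]))]
```

View pics/w5.png

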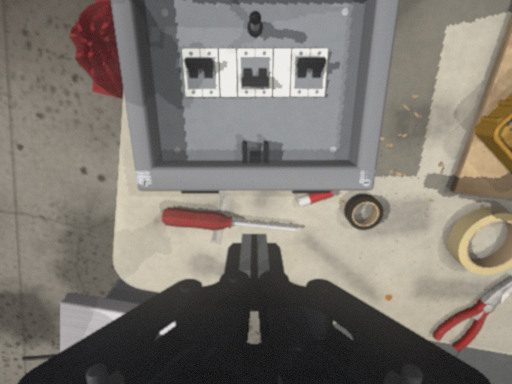

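View pics/s5.png

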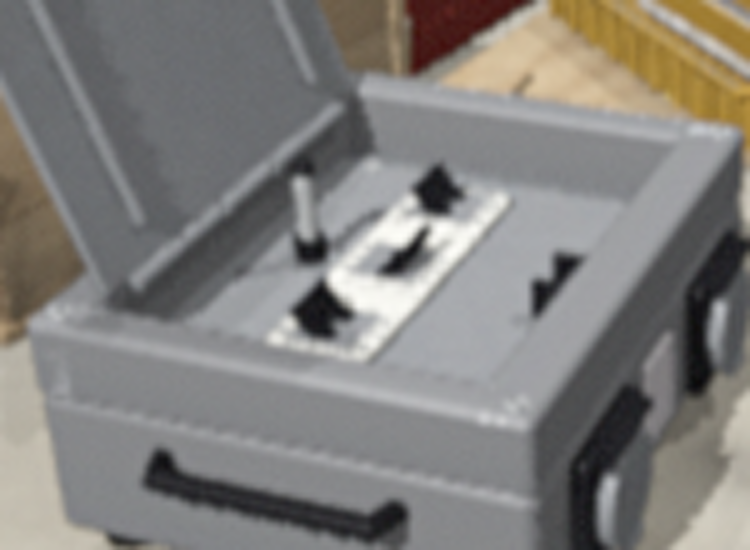

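View pics/t5.png

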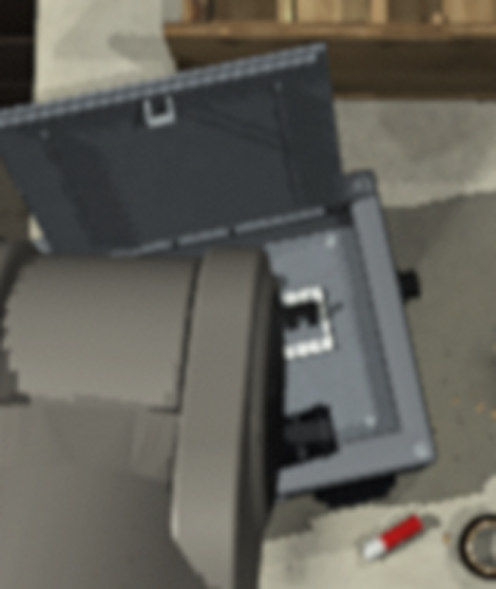

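Run:
```python
from station import *
from h import *
Y=-.002
move_straight(B(-.03,Y,.16),speed=.2)
r=move_straight(B(-.03,Y,.0915),speed=.08,stop_force=15); print(r,get_eef_pos(),get_contact_force())
if not r:
    r=move_straight(B(.012,Y,.0915),speed=.03,stop_force=14); print(r,get_eef_pos()-B(.012,Y,.0915),get_contact_force())
    move_straight(B(-.028,Y,.0925),speed=.15)
    move_straight(B(-.03,Y,.16),speed=.2)
    move_straight(B(-.09,.0,.25),speed=.2)
save(snapshot("wrist"),"w6"); save(snapshot("scene"),"s6",(120,150,270,260),5)
print(get_time_s(),get_contact_force())
```

```text
False [ 0.52553262 -0.09886029  0.09187533] [-0.00517308 -1.01739848  0.20670312]
True [-0.00546249 -0.0011886  -0.00039448] [-1.95167966  0.07792357  5.36168178]
18.4833 [ 0.07567986  1.10540247 -0.5577944 ]
```

View pics/w6.png

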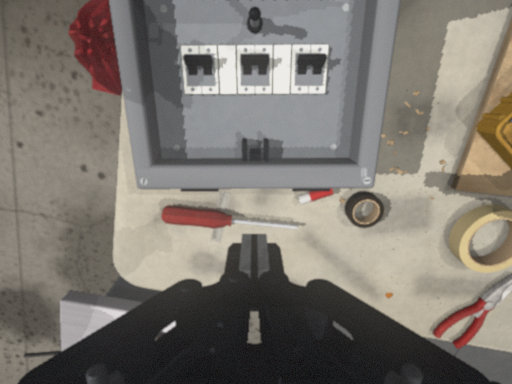

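View pics/s6.png

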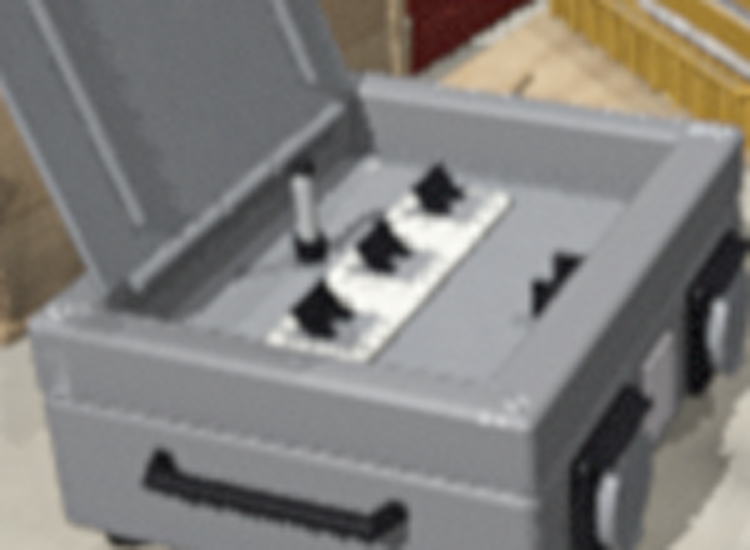

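All three handles now match (rows about 55–75 in the wrist view), the cover stands open, and the tools haven't moved.

Run:
```python
from station import *
job_done()
```

```text
the job is handed in; nothing more can be done
```

The job is done and handed in at about 18.5 s; the hand-in gives no verdict.

- **Cover:** I pressed the pad to about 12 N. The catch let go and the cover sprang ajar. I then pushed its edge up, 50 mm to one side of the striker, until it went past vertical.
- **Breaker:** The middle breaker was the one that was off. I pushed its handle over until it met its end stop.

**Last checks:**
- The wrist and scene pictures show all three handles leaning the same way (on).
- The cover is standing open by itself.
- The screwdriver, battery and tape are where they started.
- The gripper was clear, with a contact force of about 1 N, which is sensor noise.

**What disagreed:**
- The first push on the cover stopped at my 25 N limit when the fingers bumped the edge. I carried on more slowly with a 40 N limit.
- The top and scene cameras differed by about 4 mm on the pad position, which did not affect the result.
- The breaker row sat about 2 mm off my box estimate, which I corrected before pushing the handle.

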